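# Hang the seam template on the rail with an S-hook

### The job

Take the S-hook out of its wooden stand, pass its lower end through the hole of the wooden seam template, lift the template out of its slotted block with the hook, and hang the hook with the template on it over the bar of the rail, clear of the rail's two posts. Handle only the hook: do not touch the template with the fingers, and leave the thread cone, the pin jar and the wooden clapper where they are. At the end both hang free from the bar, at most swaying slightly.

Things in the scene. Friction and masses are not known exactly. Their poses are not given: they have to be found in the camera images.
- hook: S-hook of 6 mm round steel bar, 128 mm tall, 70 g, with a black grip sleeve 16 (x) by 14 (y) by 32 mm (z); grip it by the faces 14 mm apart. Origin: sleeve centre. z: up along the straight shank; the S lies in the x-z plane. It stands in the stand's slot, origin 97 mm above the table, its top leaning about 6 degrees to its -x, its lower end turned away from the robot within 25 degrees.
- hook_seat (a point): on the hook, inner bottom of the lower bend, where a hung item rests: x +10, z -79 mm in the hook's frame (the bar's underside is at z -85).
- hook_crown (a point): on the hook, inner top of the upper bend, where it rests on the bar: x -24, z +37 mm in the hook's frame (bar's upper side at z +43). Hung up and let go, the hook swings to lean about 16 degrees, the seat under the crown.
- template: upright flat plywood plate with dark scale marks, 6 mm thick (x), 130 mm tall (z), 70 g: lower part 80 mm wide (y), upper 50 mm 60 mm wide, with a 30 mm round hole through it, 10 mm of wood above. Origin: middle of the lower edge, 8 mm above the table at the start, in the block's slot; it may lean slightly. Its faces look towards and away from the robot within 25 degrees.
- template_hole (a point): centre of the template's 30 mm hole, mid-thickness, 105 mm above its lower edge.
- rack: fixed wooden block, 56 mm (x) by 116 mm (y) by 48 mm high, with one slot along y (8.5 by 85 mm, 40 mm deep), in which the template stands. Origin under its centre.
- hook_stand: fixed dark wooden block, 64 mm (x) by 50 mm (y) by 57 mm high, with a slot along x (29 by 9 mm, 45 mm deep, centred 10 mm to +x of the block's middle) in which the hook's lower bend stands. Origin under its centre.
- rail: fixed small steel rail: a level round bar of 8 mm diameter along its y axis, 240 mm long between two posts that do not rise above the bar, free space below and on both sides. The bar's centre line is 262 mm above the table. Origin on the table under the middle of the bar. It stands on the robot's right.
- rail_mid (a point): middle of the rail's bar, on its centre line.
- thread_cone: bystander: thread cone, 54 mm wide at the foot, 66 mm tall, standing; origin under its centre.
- pin_jar: bystander: clear jar with a steel lid, 52 mm diameter, 55 mm tall, standing; origin under its centre.
- clapper: bystander: tailor's clapper, a rounded wooden block 50 by 160 by 30 mm, lying on the far side; origin under its centre.
- hook_lower_end (a point): on the hook, the upturned free end of the lower bend: x +20, z -69 mm (the bar ends 3 mm higher). The lower bend is a half circle on the shank's +x side; 14 mm gap between shank and free end.
- hook_upper_end (a point): on the hook, the free end of the upper bend, pointing down: x -48, z +6 mm (the bar ends 3 mm lower). The upper bend is a half circle on the shank's -x side, open downward, 42 mm wide inside.
Not all that is in view belongs to the job. Of the things that look like the template, the largest one is meant. Of the things that look like the hook, the larger one is meant.

How it is judged:
By the outcome, as a careful person would: the job done as asked, in the order asked, and still so for the second after the job is handed in, with the robot touching nothing.
It also fails if it takes over 64 s, if anything falls off the work surface, if the arm or the gripper's body presses on something with over 40 N, if the wrist force passes 120 N, or if a joint passes its speed limit or range.

### The arm

A 6-joint arm with a two-finger parallel gripper is mounted at the origin on the work surface. World frame = base frame: x ahead of the robot, y to its left, z up, the work surface at z = 0. Lengths are in m, angles in rad, forces in N, time in s.
With the tool pointing down it reaches from about 0.425 to 0.925 m from the base axis. Payload 12.5 kg.
Tool frame: the origin (TCP) lies on the centre line of the jaws, within the pads' length; the fingertips stand 14 mm ahead of it and the grasp point (between the pads) lies 5 mm behind it (arm.tip_reach is the distance from the TCP to the fingertips, in m); z points along the fingers, y is the direction in which the jaws open and shut (so a half turn about z gives the same grasp; the last joint's range is limited). The gripper opens to 85 mm and grips with 20 to 120 N. Pads are 22 mm wide; open, the fingers measure 114 mm over their backs; the gripper's body (76 mm by 85 mm) begins 54 mm behind the grasp point. The pads swing forward as they close: fully open they stand 13 mm farther back than shut.
Start: joints at [1.186, 0.491, 1.559, -0, 1.092, -0.106], TCP at [0.172, 0.601, 0.245] pointing down, gripper open.
Joint ranges: [-3.1, 3.1], [-0.84, 2.19], [0.05, 2.79], [-1.13, 4.28], [0.06, 2.93], [-2.69, 2.69]. Speed limits (rad/s): [2.22, 2.22, 2.79, 3.14, 3.14, 3.14].

### API

Orientations are given as a 3x3 rotation matrix whose columns are the frame's x, y, z axes.
In Python, from station import arm gives the robot as it stands.
- The arm moves only by the tool drive_tool, never from a script. Its argument "deltas" is a list of rows, each an object with "linear": the shift along the tool's x, y, z in mm, a list of three; "roll": the turn about the tool's z in rad. In form: [{"linear": [x, y, z], "roll": roll}, ...]. A call has exactly 5 rows; each row shifts and turns the commanded pose from where the row before left it, along the tool's axes as they then stand; what a row does not reach is not made up. A row lasts 1/8 s, in which the tool goes at most 62.5 mm and 10.7 degrees, less where a joint would pass 70% of its speed; a pose out of reach is approached as far as the arm can. A call is refused whole if a number of a shift passes 62.5 or a number of a turn 0.188, either way. A call with a gripper value outside its range is refused whole. "claw" is the closure in counts, from 0 (fully open) to 255 (shut), set as the call begins (left out, the last holds). The fingers move at their own pace and stop on an object; "grip_force" is the grip in N (left out, the last holds). Time passes only in rows, so rows that do not move let the fingers close, or fill a call up. It gives the time, the measured TCP pose, the force and the opening at its end, in the units of the state.
- arm.observe(): the state, without advancing time (a new reading comes with each control period).
- arm.get_image(name): name is "side" or "top" or "wrist"; returns a dict with "image" (400x640x3 uint8, blue, green, red), "depth" (400x640 float32, m along the optical axis (not along the pixel's ray), 0 where there is no reading), "vfov" (degrees; the focal length in pixels is half the picture's height over the tangent of half this angle, whatever the lens; pixels are square), "cx", "cy" (the principal point, pixels), "R" (3x3) and "t" (3): a world point X has camera coordinates R X + t. Camera axes: x right, y down, z forward; pixel columns grow to the right and rows downward; lengths in m; the calibration is good to about 2 mm. The wrist camera is an equidistant fisheye: a pixel r from the principal point sees the ray r / f radians off the axis. A picture is of the moment at which its call begins.
- arm.sign_off(): hands the job in, once; it reports no verdict.
Trained networks look in the newest picture that a camera, given by its name, has taken for a name from the list of things; names that differ only in an ending like _2 or _b are one class to them, and where a whole thing is asked for, a point or a joint stands for the part that bears it (a point fixed in the world has none). Each returns a list of dicts, best first, with "score" (0 to 1); they miss things now and then, are a little off and sometimes report something else, mostly with a low value. They report only what shows in the picture. A call takes as long as a camera call. They do not tell look-alikes from the thing itself.
- arm.search_frame(thing, camera): "bbox" ([centre column, centre row, width, height] in pixels, round what is visible of it).
- arm.pinpoint(thing, camera): "uv" ([column, row] in pixels: a listed point, or the origin of a listed thing).
The state is a dict: "clock": time; "joints": joint angles; "qd": joint speeds; "joint_efforts": joint torques, N m; "position": TCP position; "tcp_rot": TCP orientation; "wrist_force": force on the tool from outside, world axes, zero at the start; "ft_torque": the same for the moment, N m; "opening": opening from 0.0 (shut) to 1.0 (fully open).
Only numpy, scipy, OpenCV 4.12 (cv2) and the standard library are available. Lean on these libraries where they do the work, as an engineer would, in place of code of your own. Each camera call takes 0.05 s, during which the arm holds its last target. There are 200 camera calls.

## Working session

There is one attempt and no reset: what is moved stays moved. The work goes in short steps, Python scripts to look and compute and a tool call to move; the robot and the scene stay as the last step left them, time stands still between calls to the robot, and variables do not carry over. Pictures are saved under pics/ and viewed, about 8 in all and at most 12, crops included, and the job is handed in when it is done.

Besides the shell and the picture viewer there is one more tool, called by a JSON object that holds its "op" and its "data", one argument or row to a line. drive_tool: Moves the arm, as the interface text tells. Its arguments: {"type":"object","properties":{"deltas":{"type":"array"},"claw":{"type":"number"},"grip_force":{"type":"number"}},"required":["deltas"]}

```bash
ls; mkdir -p pics; cat > h.py <<'E'
import numpy as np, cv2
from station import arm
def shot(n,save=None):
    d=arm.get_image(n)
    if save: cv2.imwrite('pics/'+save,d['image'])
    return d
def f(d): return 200/np.tan(np.radians(d['vfov'])/2)
def ray(d,uv,wrist=False):
    x=(np.array(uv,float)-[d['cx'],d['cy']])/f(d)
    if wrist:
        r=np.hypot(*x); v=np.array([*(x/r*np.sin(r) if r>0 else x),np.cos(r)])
    else: v=np.array([*x,1.])
    R=np.array(d['R']); t=np.array(d['t'])
    return -R.T@t, R.T@v
def at_depth(d,uv,z,wrist=False):
    c,v=ray(d,uv,wrist); R=np.array(d['R']); 
    return c+v*(z/(R@v)[2])
def at_z(d,uv,z,wrist=False):
    c,v=ray(d,uv,wrist); return c+v*((z-c[2])/v[2])
def proj(d,X):
    p=np.array(d['R'])@np.array(X)+np.array(d['t']); return p[:2]/p[2]*f(d)+[d['cx'],d['cy']]
def two(d1,u1,d2,u2):
    c1,v1=ray(d1,u1);c2,v2=ray(d2,u2)
    s=np.linalg.lstsq(np.stack([v1,-v2],1),c2-c1,rcond=None)[0]
    a=c1+v1*s[0];b=c2+v2*s[1]; return (a+b)/2,np.linalg.norm(a-b)
E
python3 - <<'E'
from h import *
np.set_printoptions(precision=4,suppress=True)
S=shot('side','s0.png');T=shot('top','t0.png')
for n,d in(('side',S),('top',T)):
    print(n,-d['R'].T@d['t'],d['R'][2],f(d),d['cx'],d['cy'])
    for k in ['hook','template','template_hole','hook_seat','hook_crown','hook_stand','rack','rail','rail_mid','thread_cone','pin_jar','clapper','hook_lower_end','hook_upper_end']:
        print(k,[(np.round(q['uv']).tolist(),round(q['score'],2)) for q in arm.pinpoint(k,n)[:3]])
cv2.imwrite('pics/both.png',cv2.resize(np.vstack([S['image'],T['image']]),(480,600)))
print(arm.observe())
E
```

```text
pics
side [0.2622 0.7994 0.8264] [ 0.3063 -0.7245 -0.6175] 453.89996126148543 322.35509040654057 195.96956847077385
hook [([254.0, 374.0], 0.72), ([328.0, 330.0], 0.6)]
template [([382.0, 296.0], 0.91), ([348.0, 268.0], 0.74), ([289.0, 306.0], 0.67)]
template_hole [([393.0, 272.0], 0.91), ([352.0, 340.0], 0.72), ([291.0, 279.0], 0.65)]
hook_seat [([276.0, 392.0], 0.54), ([322.0, 348.0], 0.48)]
hook_crown [([252.0, 364.0], 0.75), ([343.0, 323.0], 0.62), ([352.0, 342.0], 0.34)]
hook_stand [([326.0, 356.0], 0.89)]
rack [([344.0, 274.0], 0.93)]
rail [([377.0, 193.0], 0.76), ([348.0, 240.0], 0.43)]
rail_mid [([393.0, 115.0], 0.65)]
thread_cone [([265.0, 252.0], 0.68), ([346.0, 273.0], 0.32)]
pin_jar [([410.0, 264.0], 0.91)]
clapper [([286.0, 195.0], 0.95), ([316.0, 344.0], 0.74), ([348.0, 239.0], 0.3)]
hook_lower_end [([270.0, 392.0], 0.73), ([314.0, 345.0], 0.61), ([347.0, 272.0], 0.39)]
hook_upper_end [([261.0, 362.0], 0.73), ([352.0, 339.0], 0.56)]
top [0.3461 0.071  1.2653] [ 0.2185 -0.011  -0.9758] 446.39138854301206 317.9165980755674 195.8424993515166
hook [([196.0, 233.0], 0.54), (
[... 466 characters left out ...]
clapper [([381.0, 145.0], 0.92)]
hook_lower_end [([234.0, 252.0], 0.53), ([191.0, 248.0], 0.39)]
hook_upper_end [([225.0, 280.0], 0.68), ([207.0, 231.0], 0.62)]
{'clock': 1.5, 'joints': array([ 1.1864,  0.4909,  1.5589,  0.    ,  1.0917, -0.1056]), 'qd': array([-0.0003, -0.0035,  0.0012,  0.0006, -0.0007,  0.0001]), 'joint_efforts': array([  0.0001, -61.8267, -26.1844,  -0.0001,   0.0005,   0.    ]), 'position': array([0.172 , 0.6009, 0.2453]), 'tcp_rot': array([[-0.9614,  0.2752,  0.    ],
       [ 0.2752,  0.9614,  0.0001],
       [-0.    ,  0.0001, -1.    ]]), 'wrist_force': array([-0.3406,  0.3756, -0.547 ]), 'ft_torque': array([ 0.0188, -0.0028,  0.0237]), 'opening': 1.0016171338491127}
```

View pics/s0.png

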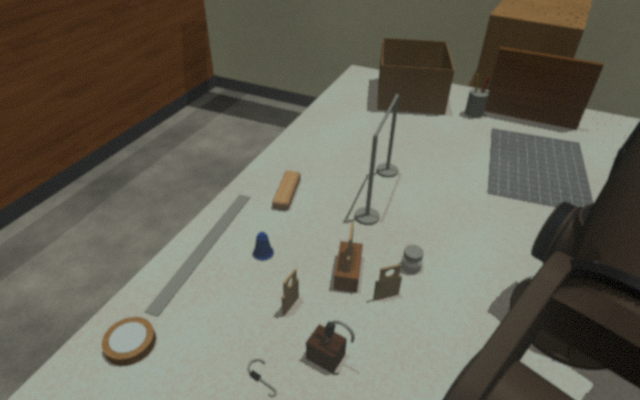

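View pics/t0.png

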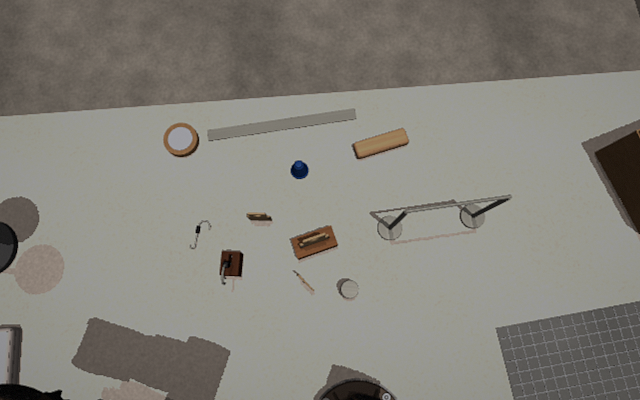

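```bash
python3 - <<'E'
from h import *
np.set_printoptions(precision=4,suppress=True)
S=shot('side');T=shot('top')
def cloud(d,b):
    u0,v0,u1,v1=b; vv,uu=np.mgrid[v0:v1,u0:u1]; z=d['depth'][vv,uu].ravel(); m=z>0
    x=np.stack([(uu.ravel()-d['cx'])/f(d)*z,(vv.ravel()-d['cy'])/f(d)*z,z],1)[m]
    return (x-d['t'])@d['R']
def rect(P,n):
    r=cv2.minAreaRect((P[:,:2]*1000).astype(np.float32)); print(n,len(P),np.array(r[0]),np.array(r[1]),r[2],'z',np.percentile(P[:,2],[2,50,98]))
def sel(P,a,b): return P[(P[:,2]>a)&(P[:,2]<b)]
for n,d,bs in(('side',S,dict(rack=(325,215,370,300),stand=(295,310,362,375),rail=(340,90,410,230))),('top',T,dict(rack=(282,218,345,266),stand=(212,240,250,295),rail=(362,185,520,250)))):
    R=cloud(d,bs['rack']); rect(sel(R,.044,.053),n+' rack top'); rect(sel(R,.07,.15),n+' template'); print(sel(R,.06,.15)[:,2].max())
    W=cloud(d,bs['stand']); rect(sel(W,.05,.062),n+' stand top'); rect(sel(W,.072,.17),n+' hook'); rect(sel(W,.12,.17),n+' hooktop')
    B=sel(cloud(d,bs['rail']),.25,.28); rect(B,n+' bar')
    q,_=np.linalg.lstsq(np.c_[B[:,1],np.ones(len(B))],B[:,0],rcond=None)[:2]; print('bar x=a*y+b',q,B[:,1].min(),B[:,1].max())
print('seat/uend/crown tri',two(S,(352,339.5),T,(225,280)),two(S,(343,323),T,(225,274)),'hook',two(S,(328,330),T,(226,264)),'hole',two(S,(352,240),T,(313,238)))
for k,a,b in(('cone',(265,252),(297,173)),('jar',(410,264),(352,287)),('clap',(286,195),(381,145)),('tsmall',(382,296),(305,285)),('tsm2',(289,306),(258,218))): print(k,at_z(S,a,0),at_z(T,b,0))
a=cv2.resize(S['image'][300:400,220:380],None,fx=4,fy=4,interpolation=2)
b=cv2.resize(S['image'][210:310,255:415],None,fx=4,fy=4,interpolation=2)[:,:640]
cv2.imwrite('pics/c1.png',cv2.resize(np.vstack([a,b]),None,fx=.74,fy=.74))
E
```

```text
side rack top 764 [494.8428  79.7811] [ 56.0367 120.4056] 14.881915092468262 z [0.0451 0.0487 0.0516]
side template 144 [493.6431  83.9175] [ 6.5384 73.155 ] 15.124632835388184 z [0.0719 0.1182 0.1405]
0.1416727561641027
side stand top 709 [453.3943 310.3412] [53.5245 65.0072] 83.28053283691406 z [0.0509 0.0575 0.0606]
side hook 247 [425.7044 316.2198] [15.4692 60.2577] 78.48585510253906 z [0.0821 0.1116 0.1356]
side hooktop 87 [421.0803 314.8924] [ 6.2818 45.0271] 83.11671447753906 z [0.1211 0.1316 0.1373]
side bar 180 [ 529.8366 -253.7172] [ 11.5081 247.2674] 3.8177249431610107 z [0.2516 0.2652 0.2683]
bar x=a*y+b [-0.0642  0.5129] -0.37736200326679076 -0.1302608388263228
top rack top 649 [493.437   78.2611] [ 56.7578 115.6739] 15.033674240112305 z [0.0444 0.0481 0.0524]
top template 147 [493.2718  78.4004] [ 6.7824 76.9539] 14.87197494506836 z [0.0738 0.1176 0.1413]
0.14259167504249265
top stand top 364 [451.8732 309.8721] [51.4362 64.032 ] 82.32479858398438 z [0.0516 0.0566 0.0611]
top hook 93 [423.7577 311.2851] [14.3841 59.5658] 86.6290512084961 z [0.0863 0.1162 0.1369]
top hooktop 44 [421.1519 313.3939] [ 6.4416 45.4277] 82.4950942993164 z [0.1203 0.1324 0.1376]
top bar 401 [ 528.7052 -257.6624] [ 10.7103 251.9698] 3.787038564682007 z [0.2593 0.2649 0.2689]
bar x=a*y+b [-0.0672  0.5113] -0.3833723843751799 -0.13190226612533018
seat/uend/crown tri (array([0.4024, 0.3134, 0.0942]), np.float64(0.00421237022836226)) (array([0.42  , 0.3074, 0.125 ]), np.float64(0.00438656351685573)) hook (array([0.4476, 0.311 , 0.0919]), np.float64(0.004406033038715972)) hole (array([0.4923, 0.0789, 0.1102]), np.float64(0.0030871867320054853))
cone [0.7108 0.1027 0.    ] [0.7027 0.113  0.    ]
jar [ 0.3641 -0.0127  0.    ] [ 0.3636 -0.0181  0.    ]
clap [ 0.771  -0.1286  0.    ] [ 0.7699 -0.1421  0.    ]
tsmall [ 0.3964  0.1132 -0.    ] [0.3788 0.1116 0.    ]
tsm2 [0.5782 0.2284 0.    ] [0.5774 0.2335 0.    ]
```

View pics/c1.png

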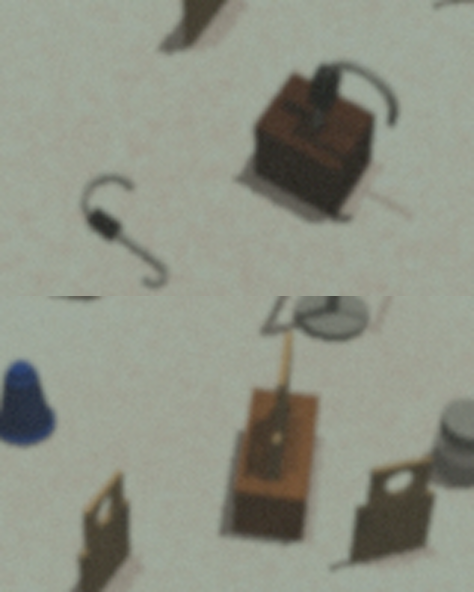

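The hook meant is the one standing in the stand at side (330,335). The one lying at (255,375) is smaller. The template meant is the one in the rack at (350,255), top at 141 mm. The plates at (388,280) and (290,290) are smaller decoys. Heights and sizes agree with the description. I'm moving now.

{"op": "drive_tool", "data": {
  "deltas": [
    {"linear": [-34, -20, 0], "roll": 0},
    {"linear": [-34, -20, 0], "roll": 0},
    {"linear": [-34, -20, 0], "roll": 0},
    {"linear": [-34, -20, 0], "roll": 0},
    {"linear": [-34, -20, 0], "roll": 0}
  ],
  "claw": 0,
  "grip_force": 60
}}

```text
clock: 2.22
position: [0.3087, 0.457, 0.2454]
tcp_rot: [[-0.961, 0.275, 0.0], [0.275, 0.961, 0.0], [-0.0, 0.0, -1.0]]
wrist_force: [0.5, 0.8, 0.2]
opening: 0.999
```

{"op": "drive_tool", "data": {
  "deltas": [
    {"linear": [-34, -20, 0], "roll": 0},
    {"linear": [-34, -20, 5], "roll": 0},
    {"linear": [-34, -20, 10], "roll": 0},
    {"linear": [-34, -20, 10], "roll": 0},
    {"linear": [-34, -20, 10], "roll": -0.152}
  ]
}}

```text
clock: 2.85
position: [0.4447, 0.3141, 0.2102]
tcp_rot: [[-0.992, 0.124, 0.0], [0.124, 0.992, 0.0], [-0.0, 0.0, -1.0]]
wrist_force: [1.8, 0.9, -0.0]
opening: 1.005
```

```bash
cat >> h.py <<'E'
def go(p,yaw=None):
    "tool-frame shift (mm) and roll to TCP p, tool-x at yaw+180 deg"
    o=arm.observe(); R=o['tcp_rot']; d=R.T@(np.array(p)-o['position'])*1000
    th=np.degrees(np.arctan2(R[1,0],R[0,0])); r=None
    if yaw is not None: r=-np.radians((yaw+180-th+180)%360-180)
    print('t',round(o['clock'],2),'pos',np.round(o['position'],4),'th',round(th,2),'delta',np.round(d,1),'roll',r,'F',np.round(o['wrist_force'],1),'open',round(o['opening'],3))
E
python3 - <<'E'
from h import *
np.set_printoptions(precision=4,suppress=True)
go((.4455,.311,.092),-7.3)
W=shot('wrist','w0.png')
for k in ['hook','hook_crown','hook_upper_end','hook_lower_end','hook_stand']:
    z={'hook':.097,'hook_crown':.131,'hook_upper_end':.098,'hook_lower_end':.03,'hook_stand':0}[k]
    print(k,[(np.round(q['uv']),round(q['score'],2),at_z(W,q['uv'],z,True)) for q in arm.pinpoint(k,'wrist')[:2]])
E
```

```text
t 2.85 pos [0.4447 0.3141 0.2102] th 172.9 delta [ -1.1  -3.  118.2] roll 0.003450057219923379 F [ 1.8  0.9 -0. ] open 1.005
hook [(array([408., 259.]), 0.76, array([0.5064, 0.3857, 0.097 ])), (array([317., 204.]), 0.74, array([0.4445, 0.3108, 0.097 ]))]
hook_crown [(array([389., 273.]), 0.81, array([0.497 , 0.3617, 0.131 ])), (array([314., 180.]), 0.61, array([0.416 , 0.3126, 0.131 ]))]
hook_upper_end [(array([313., 148.]), 0.94, array([0.3983, 0.3139, 0.098 ])), (array([377., 262.]), 0.7, array([0.5038, 0.3574, 0.098 ]))]
hook_lower_end [(array([421., 228.]), 0.63, array([0.5076, 0.4195, 0.03  ]))]
hook_stand [(array([314., 183.]), 0.93, array([0.4499, 0.3057, 0.    ]))]
```

View pics/w0.png

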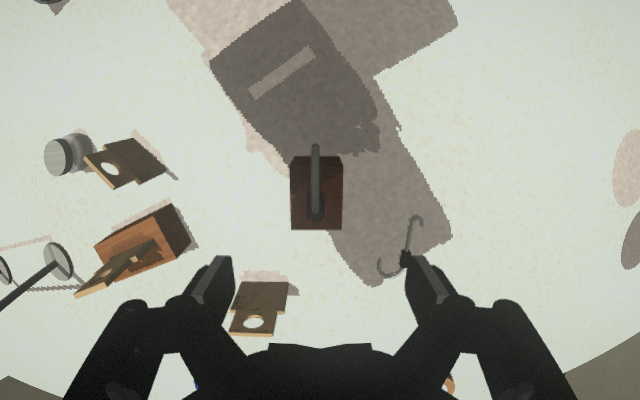

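The wrist picture shows the hook in the stand at (317,204), its bend rising to (313,148), midway between the fingers. It agrees with (0.445, 0.311). Next I descend and grip.

{"op": "drive_tool", "data": {
  "deltas": [
    {"linear": [-1, -3, 20], "roll": 0},
    {"linear": [0, 0, 30], "roll": 0},
    {"linear": [0, 0, 30], "roll": 0},
    {"linear": [0, 0, 25], "roll": 0},
    {"linear": [0, 0, 13], "roll": 0}
  ]
}}

```text
clock: 3.78
position: [0.4436, 0.3126, 0.0915]
tcp_rot: [[-0.992, 0.126, -0.001], [0.126, 0.992, -0.0], [0.001, -0.0, -1.0]]
wrist_force: [0.4, 0.6, 0.1]
opening: 1.001
```

{"op": "drive_tool", "data": {
  "deltas": [
    {"linear": [0, 0, 0], "roll": 0},
    {"linear": [0, 0, 0], "roll": 0},
    {"linear": [0, 0, 0], "roll": 0},
    {"linear": [0, 0, 0], "roll": 0},
    {"linear": [0, 0, 0], "roll": 0}
  ],
  "claw": 255
}}

```text
clock: 4.4
position: [0.4447, 0.3122, 0.0929]
tcp_rot: [[-0.992, 0.127, 0.001], [0.127, 0.992, 0.001], [-0.001, 0.001, -1.0]]
wrist_force: [-1.8, 2.1, 4.6]
opening: 0.153
```

{"op": "drive_tool", "data": {
  "deltas": [
    {"linear": [0, 0, 0], "roll": 0},
    {"linear": [0, 0, 0], "roll": 0},
    {"linear": [0, 0, -4], "roll": 0},
    {"linear": [0, 0, -8], "roll": 0},
    {"linear": [0, 0, -8], "roll": 0}
  ]
}}

```text
clock: 5.03
position: [0.4444, 0.3119, 0.1129]
tcp_rot: [[-0.992, 0.127, -0.0], [0.127, 0.992, -0.0], [0.0, -0.0, -1.0]]
wrist_force: [0.8, -0.8, -0.9]
opening: 0.155
```

{"op": "drive_tool", "data": {
  "deltas": [
    {"linear": [0, 0, -20], "roll": 0},
    {"linear": [0, 0, -30], "roll": 0},
    {"linear": [0, 0, -30], "roll": 0},
    {"linear": [-2, -15, -26], "roll": 0},
    {"linear": [-2, -30, -16], "roll": 0}
  ]
}}

```text
clock: 5.65
position: [0.4428, 0.2668, 0.236]
tcp_rot: [[-0.992, 0.125, 0.002], [0.125, 0.992, 0.001], [-0.002, 0.001, -1.0]]
wrist_force: [-0.5, -0.4, -0.9]
opening: 0.154
```

{"op": "drive_tool", "data": {
  "deltas": [
    {"linear": [-3, -45, 0], "roll": 0},
    {"linear": [-3, -45, 0], "roll": 0},
    {"linear": [-3, -45, 0], "roll": 0},
    {"linear": [-2, -40, 0], "roll": 0},
    {"linear": [-1, -30, 0], "roll": -0.1}
  ]
}}

```text
clock: 6.28
position: [0.4283, 0.0605, 0.2348]
tcp_rot: [[-1.0, 0.026, 0.001], [0.026, 1.0, -0.0], [-0.001, 0.0, -1.0]]
wrist_force: [1.0, 1.0, -0.6]
opening: 0.152
```

{"op": "drive_tool", "data": {
  "deltas": [
    {"linear": [0, 0, 0], "roll": -0.15},
    {"linear": [0, 0, 0], "roll": -0.14},
    {"linear": [0, 0, 0], "roll": 0},
    {"linear": [0, 0, 0], "roll": 0},
    {"linear": [0, 0, 0], "roll": 0}
  ]
}}

```text
clock: 6.9
position: [0.4286, 0.062, 0.2344]
tcp_rot: [[-0.966, -0.259, 0.0], [-0.259, 0.966, 0.0], [-0.0, 0.0, -1.0]]
wrist_force: [0.3, 0.1, -1.3]
opening: 0.15
```

```bash
python3 - <<'E'
from h import *
np.set_printoptions(precision=4,suppress=True)
go((.4288,.0617,.182),15)
S=shot('side');T=shot('top');W=shot('wrist')
for n,d in(('side',S),('top',T),('wrist',W)):
    for k in ['hook','template_hole','hook_seat','hook_crown','hook_lower_end','hook_upper_end']:
        print(n,k,[(np.round(q['uv'],1).tolist(),round(q['score'],2)) for q in arm.pinpoint(k,n)[:3]])
a=cv2.resize(S['image'][190:310,290:450],None,fx=4,fy=4,interpolation=2)
cv2.imwrite('pics/c2.png',a); cv2.imwrite('pics/w2.png',W['image'])
o=arm.observe()
# predicted pixels with nominal hook pose (6 deg lean)
y=np.arctan2(-o['tcp_rot'][1,0],-o['tcp_rot'][0,0]); O=o['position']+[0,0,.0041]
for n,(x,z) in dict(seat=(10,-79),lend=(20,-69),crown=(-24,37),uend=(-48,6)).items():
    c,s=np.cos(.105),np.sin(.105); h=(x*c-z*s)/1000; v=(x*s+z*c)/1000
    P=O+[h*np.cos(y),h*np.sin(y),v]; print(n,P,proj(S,P),proj(T,P))
E
```

```text
t 6.9 pos [0.4286 0.062  0.2344] th -165.0 delta [-0.1 -0.4 52.4] roll -6.740365569035111e-05 F [ 0.3  0.1 -1.3] open 0.15
side hook [([386.5, 201.9], 0.69), ([254.4, 370.5], 0.57)]
side template_hole [([289.3, 281.0], 0.97), ([389.1, 272.7], 0.95), ([348.1, 240.4], 0.64)]
side hook_seat [([275.4, 390.7], 0.65), ([375.9, 223.7], 0.51)]
side hook_crown [([252.4, 361.8], 0.64), ([398.9, 189.3], 0.62)]
side hook_lower_end [([367.6, 220.9], 0.62), ([268.8, 396.6], 0.48)]
side hook_upper_end [([263.2, 360.9], 0.73), ([410.6, 204.2], 0.5)]
top hook [([197.5, 231.7], 0.45)]
top template_hole [([255.7, 215.3], 0.73)]
top hook_seat [([192.7, 245.7], 0.62)]
top hook_crown [([202.8, 221.1], 0.42)]
top hook_lower_end [([188.6, 247.2], 0.48)]
top hook_upper_end [([207.9, 228.9], 0.5)]
wrist hook [([322.6, 284.4], 0.84), ([503.4, 307.8], 0.8)]
wrist template_hole [([380.2, 160.4], 0.75), ([415.7, 333.0], 0.44)]
wrist hook_seat [([519.6, 283.7], 0.62)]
wrist hook_crown [([317.3, 264.1], 0.8), ([485.9, 315.3], 0.73)]
wrist hook_lower_end [([522.5, 288.6], 0.68)]
wrist hook_upper_end [([489.2, 300.5], 0.65), ([315.5, 182.2], 0.58)]
seat [0.4463 0.0667 0.1609] [374.2733 225.7225] [319.1373 254.2078]
lend [0.4549 0.069  0.1719] [370.6583 221.4977] [317.9148 250.3483]
crown [0.4019 0.0547 0.2727] [401.844  187.4019] [325.9404 269.3896]
uend [0.382  0.0493 0.2393] [409.7827 201.2829] [328.8221 278.949 ]
```

View pics/c2.png

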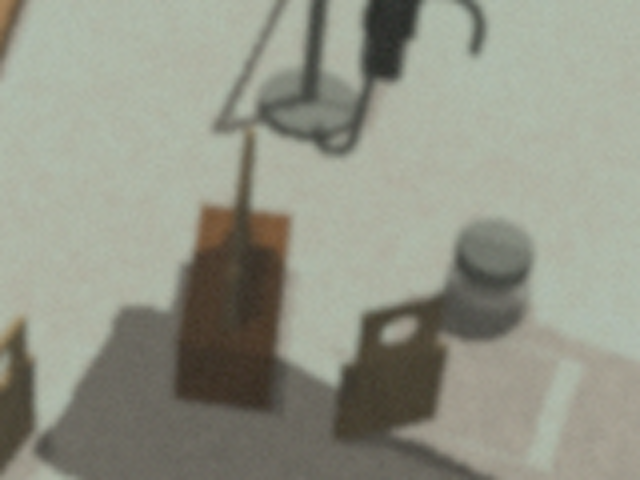

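{"op": "drive_tool", "data": {
  "deltas": [
    {"linear": [0, 0, 15], "roll": 0},
    {"linear": [0, 0, 20], "roll": 0},
    {"linear": [0, 0, 12], "roll": 0},
    {"linear": [0, 0, 5], "roll": 0},
    {"linear": [0, 0, 0], "roll": 0}
  ]
}}

```text
clock: 8.57
position: [0.4288, 0.0619, 0.1823]
tcp_rot: [[-0.966, -0.26, -0.0], [-0.26, 0.966, 0.0], [0.0, 0.0, -1.0]]
wrist_force: [0.3, 0.1, -0.8]
opening: 0.154
```

```bash
python3 - <<'E'
from h import *
np.set_printoptions(precision=4,suppress=True)
go((.4768-.0097,.0747-.0026,.182),15)
S=shot('side');T=shot('top')
def cloud(d,b):
    u0,v0,u1,v1=b; vv,uu=np.mgrid[v0:v1,u0:u1]; z=d['depth'][vv,uu].ravel(); m=z>0
    x=np.stack([(uu.ravel()-d['cx'])/f(d)*z,(vv.ravel()-d['cy'])/f(d)*z,z],1)[m]
    return (x-d['t'])@d['R']
C=np.array([.4937,.079]); e=np.radians(15); A=np.array([[np.cos(e),np.sin(e)],[-np.sin(e),np.cos(e)]])
for d,b in((S,(325,210,375,300)),(T,(282,218,345,262))):
    P=cloud(d,b); L=np.c_[(P[:,:2]-C)@A.T,P[:,2]]*1000; L=L[(abs(L[:,0])<20)&(abs(L[:,1])<50)]
    for lo,hi in((60,80),(80,100),(100,120),(120,134),(134,145)):
        q=L[(L[:,2]>lo)&(L[:,2]<hi)]; 
        if len(q): print(lo,len(q),'x med',np.median(q[:,0]),np.ptp(q[:,0]),'y',q[:,1].min(),q[:,1].max())
for h in (8,48,113,138):
    print(h,proj(S,[*C,h/1000]))
cv2.imwrite('pics/c3.png',cv2.resize(S['image'][200:290,310:430],None,fx=6,fy=6,interpolation=2))
E
```

```text
t 8.57 pos [0.4288 0.0619 0.1823] th -164.92 delta [-39.7  -0.2   0.3] roll 0.0013559960244709103 F [ 0.3  0.1 -0.8] open 0.154
60 26 x med -0.36111524802372086 6.495628205354459 y -36.75736101096507 41.366952759929816
80 34 x med 0.05408811870567696 6.307264090286711 y -27.404107201034936 41.19404349319736
100 27 x med -0.6899154665060953 5.485739124102764 y -28.050557801039446 30.57718397781627
120 16 x med -0.3276936437977916 5.943448994657378 y -22.29183097307603 31.65932121049517
134 55 x med 0.8350413238941222 5.908976500044949 y -29.355248767297898 30.549648620477036
8 [348.2836 270.3772]
48 [349.2206 258.7895]
113 [350.8388 238.778 ]
138 [351.4951 230.661 ]
```

View pics/c3.png

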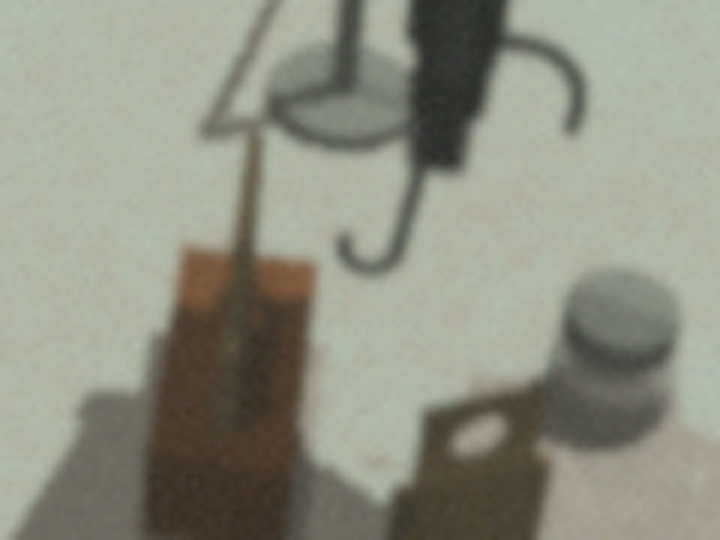

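The side crop shows the hook's lower end at (340,235), just short of the plate edge-on at (250,130–420). The plate stands upright within 1 mm, and the bend is level with the hole. Next I insert 50 mm forward.

{"op": "drive_tool", "data": {
  "deltas": [
    {"linear": [-10, 0, 0], "roll": 0},
    {"linear": [-12, 0, 0], "roll": 0},
    {"linear": [-12, 0, 0], "roll": 0},
    {"linear": [-10, 0, 0], "roll": 0},
    {"linear": [-6, 0, 0], "roll": 0}
  ]
}}

```text
clock: 9.3
position: [0.4776, 0.0751, 0.1822]
tcp_rot: [[-0.966, -0.26, -0.0], [-0.26, 0.966, 0.0], [0.0, 0.0, -1.0]]
wrist_force: [-0.2, -0.9, -0.8]
opening: 0.154
```

```bash
python3 - <<'E'
from h import *
go((.4769,.0751,.182),15)
S=shot('side')
print([ (np.round(q['uv'],1).tolist(),round(q['score'],2)) for q in arm.pinpoint('hook_seat','side')])
cv2.imwrite('pics/c4.png',cv2.resize(S['image'][180:280,300:420],None,fx=6,fy=6,interpolation=2))
E
```

```text
t 9.3 pos [0.4776 0.0751 0.1822] th -164.91 delta [0.7 0.1 0.2] roll 0.0015281369956884779 F [-0.2 -0.9 -0.8] open 0.154
[([346.7, 273.7], 0.73), ([349.4, 240.6], 0.67), ([273.6, 390.6], 0.49)]
```

View pics/c4.png

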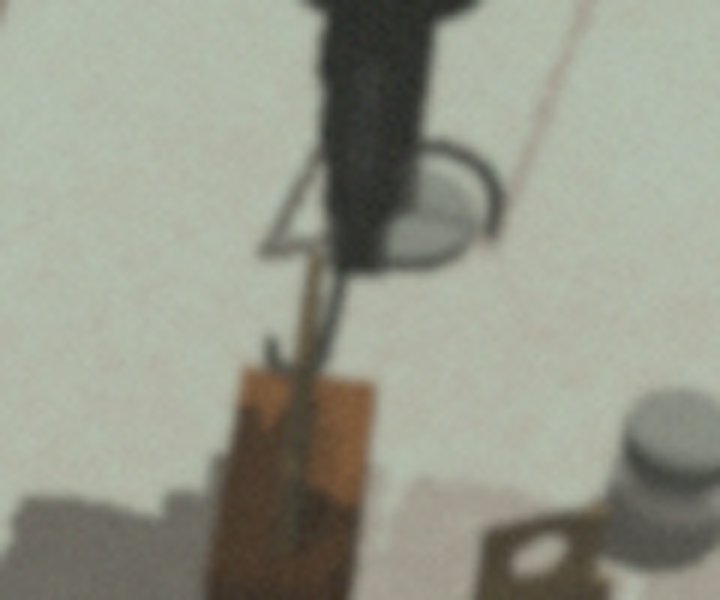

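The crop shows the free end past the plate at (270,345), the shank in front at (325,330) and the plate between them, with no contact force. Next I lift.

{"op": "drive_tool", "data": {
  "deltas": [
    {"linear": [0, 0, -6], "roll": 0},
    {"linear": [0, 0, -7], "roll": 0},
    {"linear": [0, 0, -4], "roll": 0},
    {"linear": [0, 0, -3], "roll": 0},
    {"linear": [0, 0, -3], "roll": 0}
  ]
}}

```text
clock: 10.02
position: [0.4769, 0.0749, 0.2055]
tcp_rot: [[-0.966, -0.26, -0.0], [-0.26, 0.966, 0.0], [0.0, 0.0, -1.0]]
wrist_force: [-0.3, -0.9, -0.7]
opening: 0.155
```

{"op": "drive_tool", "data": {
  "deltas": [
    {"linear": [0, 0, -4], "roll": 0},
    {"linear": [0, 0, -5], "roll": 0},
    {"linear": [0, 0, -6], "roll": 0},
    {"linear": [0, 0, -6], "roll": 0},
    {"linear": [0, 0, -6], "roll": 0}
  ]
}}

```text
clock: 10.65
position: [0.477, 0.0749, 0.2328]
tcp_rot: [[-0.966, -0.26, 0.0], [-0.26, 0.966, 0.0], [-0.0, 0.0, -1.0]]
wrist_force: [-0.7, -0.1, -1.3]
opening: 0.153
```

{"op": "drive_tool", "data": {
  "deltas": [
    {"linear": [0, 0, -7], "roll": 0},
    {"linear": [0, 0, -8], "roll": 0},
    {"linear": [0, 0, -8], "roll": 0},
    {"linear": [0, 0, -8], "roll": 0},
    {"linear": [0, 0, -8], "roll": 0}
  ]
}}

```text
clock: 11.28
position: [0.4769, 0.0749, 0.2719]
tcp_rot: [[-0.966, -0.26, 0.0], [-0.26, 0.966, 0.0], [-0.0, 0.0, -1.0]]
wrist_force: [0.3, 0.1, -1.0]
opening: 0.152
```

{"op": "drive_tool", "data": {
  "deltas": [
    {"linear": [0, 0, -8], "roll": 0},
    {"linear": [0, 0, -8], "roll": 0},
    {"linear": [0, 0, -8], "roll": 0},
    {"linear": [0, 0, -4], "roll": 0},
    {"linear": [0, 0, 0], "roll": 0}
  ]
}}

```text
clock: 11.9
position: [0.477, 0.0749, 0.2995]
tcp_rot: [[-0.966, -0.26, 0.0], [-0.26, 0.966, 0.0], [-0.0, 0.0, -1.0]]
wrist_force: [0.1, -0.2, -1.4]
opening: 0.155
```

```bash
python3 - <<'E'
from h import *
go((.64,.08,.31),3.8)
S=shot('side')
cv2.imwrite('pics/c5.png',cv2.resize(S['image'][130:290,290:450],None,fx=3.7,fy=3.7,interpolation=2))
E
```

```text
t 11.9 pos [0.477  0.0749 0.2995] th -164.92 delta [-158.7  -37.5  -10.5] roll 0.19688794257426254 F [ 0.1 -0.2 -1.4] open 0.155
```

View pics/c5.png

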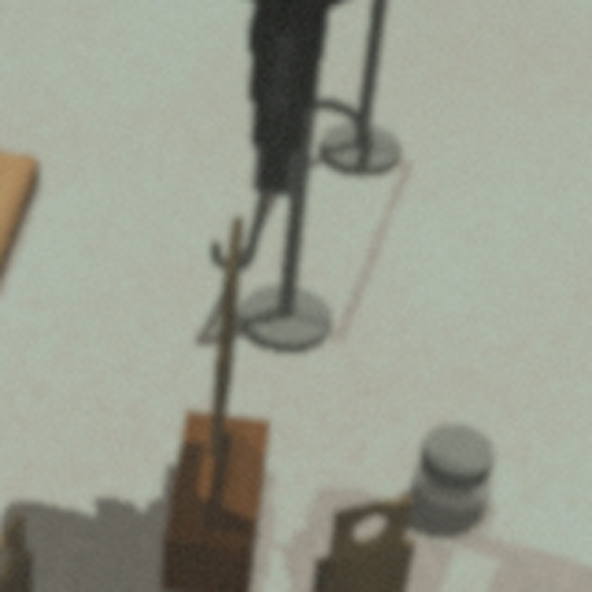

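The crop shows the plate hanging on the lower bend at (235,250), clear of the block. I'll carry it around the rail's near end to the far side, so the upper bend opens towards the bar.

{"op": "drive_tool", "data": {
  "deltas": [
    {"linear": [-6, -2, -2], "roll": 0},
    {"linear": [-12, -3, -3], "roll": 0},
    {"linear": [-18, -5, -3], "roll": 0},
    {"linear": [-20, -5, -2], "roll": 0},
    {"linear": [-20, -5, 0], "roll": 0}
  ]
}}

```text
clock: 12.58
position: [0.5571, 0.0754, 0.3094]
tcp_rot: [[-0.966, -0.26, 0.0], [-0.26, 0.966, 0.0], [-0.0, -0.0, -1.0]]
wrist_force: [-1.6, -0.2, -1.3]
opening: 0.151
```

{"op": "drive_tool", "data": {
  "deltas": [
    {"linear": [-20, -5, 0], "roll": 0},
    {"linear": [-20, -5, 0], "roll": 0},
    {"linear": [-18, -5, 0], "roll": 0},
    {"linear": [-12, -3, 0], "roll": 0},
    {"linear": [-6, -3, 0], "roll": 0.03}
  ]
}}

```text
clock: 13.2
position: [0.6351, 0.0749, 0.3089]
tcp_rot: [[-0.973, -0.23, -0.0], [-0.23, 0.973, 0.0], [0.0, 0.0, -1.0]]
wrist_force: [-0.4, -0.3, -0.8]
opening: 0.151
```

{"op": "drive_tool", "data": {
  "deltas": [
    {"linear": [0, -3, 0], "roll": 0.06},
    {"linear": [0, -8, 0], "roll": 0.06},
    {"linear": [1, -14, 0], "roll": 0.047},
    {"linear": [1, -20, 0], "roll": 0},
    {"linear": [1, -25, 0], "roll": 0}
  ]
}}

```text
clock: 13.82
position: [0.6379, 0.0036, 0.3094]
tcp_rot: [[-0.998, -0.067, 0.0], [-0.067, 0.998, -0.0], [-0.0, -0.0, -1.0]]
wrist_force: [0.3, 0.6, -1.0]
opening: 0.155
```

{"op": "drive_tool", "data": {
  "deltas": [
    {"linear": [2, -25, 0], "roll": 0},
    {"linear": [2, -25, 0], "roll": 0},
    {"linear": [2, -25, 0], "roll": 0},
    {"linear": [2, -25, 0], "roll": 0},
    {"linear": [2, -25, 0], "roll": 0}
  ]
}}

```text
clock: 14.45
position: [0.6359, -0.1224, 0.3094]
tcp_rot: [[-0.998, -0.066, 0.0], [-0.066, 0.998, -0.0], [-0.0, -0.0, -1.0]]
wrist_force: [0.6, -0.4, -1.9]
opening: 0.155
```

{"op": "drive_tool", "data": {
  "deltas": [
    {"linear": [2, -25, 0], "roll": 0},
    {"linear": [2, -25, 0], "roll": 0},
    {"linear": [2, -25, 0], "roll": 0},
    {"linear": [2, -20, 0], "roll": 0},
    {"linear": [1, -12, 0], "roll": 0}
  ]
}}

```text
clock: 15.08
position: [0.6343, -0.2291, 0.3091]
tcp_rot: [[-0.998, -0.066, -0.0], [-0.066, 0.998, 0.0], [0.0, 0.0, -1.0]]
wrist_force: [0.2, 0.1, -1.3]
opening: 0.154
```

{"op": "drive_tool", "data": {
  "deltas": [
    {"linear": [0, -7, 0], "roll": 0},
    {"linear": [0, -3, 0], "roll": 0},
    {"linear": [0, 0, 0], "roll": 0},
    {"linear": [0, 0, 0], "roll": 0},
    {"linear": [0, 0, 0], "roll": 0}
  ]
}}

```text
clock: 15.7
position: [0.6352, -0.2373, 0.3094]
tcp_rot: [[-0.998, -0.067, 0.0], [-0.067, 0.998, 0.0], [-0.0, 0.0, -1.0]]
wrist_force: [0.1, -0.3, -1.7]
opening: 0.151
```

```bash
python3 - <<'E'
from h import *
np.set_printoptions(precision=4,suppress=True)
go((.556,-.254,.285),3.8)
S=shot('side');T=shot('top');W=shot('wrist')
for n in('side','top','wrist'):
  for k in ['rail_mid','hook','hook_crown','hook_upper_end','hook_seat','template_hole']:
    print(n,k,[(np.round(q['uv'],1).tolist(),round(q['score'],2)) for q in arm.pinpoint(k,n)[:3]])
o=arm.observe(); y=np.arctan2(-o['tcp_rot'][1,0],-o['tcp_rot'][0,0]); O=o['position']+[0,0,.0041]
for n,(x,z) in dict(org=(0,0),seat=(10,-79),crown=(-24,37),uend=(-48,6)).items():
    c,s=np.cos(.105),np.sin(.105); h=(x*c-z*s)/1000; v=(x*s+z*c)/1000
    P=O+[h*np.cos(y),h*np.sin(y),v]; print(n,P,proj(S,P),proj(T,P))
cv2.imwrite('pics/c6.png',np.hstack([cv2.resize(S['image'][60:220,320:460],None,fx=3,fy=3,interpolation=2),cv2.resize(W['image'],None,fx=.5,fy=.5)[:,:].repeat(1,0) if 0 else cv2.copyMakeBorder(cv2.resize(W['image'][50:370,140:520],None,fx=.95,fy=.95),0,176,0,0,0)]))
E
```

```text
t 15.7 pos [ 0.6352 -0.2373  0.3094] th -176.18 delta [ 80.1 -11.4  24.4] roll 0.0003520746159102327 F [ 0.1 -0.3 -1.7] open 0.151
side rail_mid [([387.7, 112.7], 0.68), ([325.7, 356.6], 0.3)]
side hook [([347.4, 93.1], 0.61), ([254.7, 374.5], 0.45)]
side hook_crown [([250.9, 363.2], 0.68), ([355.9, 81.4], 0.47)]
side hook_upper_end [([364.1, 93.9], 0.68), ([260.7, 363.2], 0.66), ([350.3, 93.9], 0.26)]
side hook_seat [([273.8, 388.5], 0.63), ([343.0, 118.2], 0.48)]
side template_hole [([391.8, 272.4], 0.89), ([337.7, 124.1], 0.62)]
top rail_mid []
top hook [([196.0, 233.3], 0.46)]
top hook_crown [([207.5, 220.7], 0.53)]
top hook_upper_end [([209.4, 230.3], 0.52)]
top hook_seat [([196.1, 248.9], 0.42)]
top template_hole [([435.7, 158.2], 0.81), ([255.1, 213.9], 0.46)]
wrist rail_mid [([296.5, 59.3], 0.94), ([317.5, 263.9], 0.28)]
wrist hook [([317.6, 282.5], 0.63), ([626.2, 162.4], 0.41)]
wrist hook_crown [([317.1, 263.3], 0.67), ([615.0, 169.4], 0.49)]
wrist hook_upper_end [([319.2, 182.6], 0.79), ([617.5, 156.2], 0.58)]
wrist hook_seat [([629.4, 140.6], 0.62)]
wrist template_hole [([317.5, 235.6], 0.87), ([606.5, 165.7], 0.66)]
org [ 0.6351 -0.2377  0.3133] [348.2577  90.6699] [448.649  152.8618]
seat [ 0.6533 -0.2365  0.2358] [340.2897 116.039 ] [438.0839 155.7744]
crown [ 0.6074 -0.2395  0.3476] [359.4152  79.9548] [455.7804 160.1001]
uend [ 0.5868 -0.2409  0.3143] [366.1886  93.4606] [453.2484 173.4623]
```

View pics/c6.png

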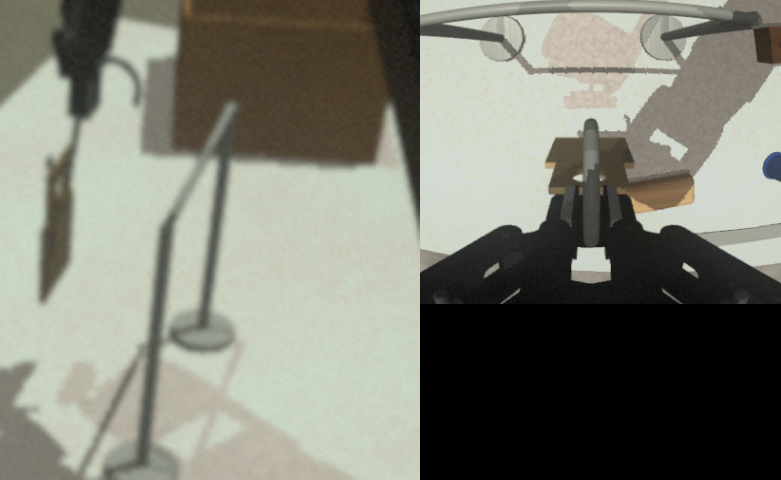

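{"op": "drive_tool", "data": {
  "deltas": [
    {"linear": [5, -1, 0], "roll": 0},
    {"linear": [12, -2, 0], "roll": 0},
    {"linear": [16, -3, 0], "roll": 0},
    {"linear": [16, -3, 0], "roll": 0},
    {"linear": [15, -2, 0], "roll": 0}
  ]
}}

```text
clock: 17.38
position: [0.5706, -0.2533, 0.3095]
tcp_rot: [[-0.998, -0.066, 0.0], [-0.066, 0.998, -0.0], [-0.0, -0.0, -1.0]]
wrist_force: [0.7, -0.1, -0.8]
opening: 0.152
```

{"op": "drive_tool", "data": {
  "deltas": [
    {"linear": [11, -1, 0], "roll": 0},
    {"linear": [6, 0, 0], "roll": 0},
    {"linear": [0, 0, 5], "roll": 0},
    {"linear": [0, 0, 10], "roll": 0},
    {"linear": [0, 0, 10], "roll": 0}
  ]
}}

```text
clock: 18.0
position: [0.5552, -0.2549, 0.2831]
tcp_rot: [[-0.998, -0.066, -0.001], [-0.066, 0.998, 0.0], [0.0, 0.0, -1.0]]
wrist_force: [-0.3, -0.8, -0.7]
opening: 0.158
```

{"op": "drive_tool", "data": {
  "deltas": [
    {"linear": [0, 0, 12], "roll": 0},
    {"linear": [0, 0, 12], "roll": 0},
    {"linear": [0, 0, 6], "roll": 0},
    {"linear": [0, 0, 0], "roll": 0},
    {"linear": [0, 0, 0], "roll": 0}
  ]
}}

```text
clock: 18.62
position: [0.5552, -0.2551, 0.2547]
tcp_rot: [[-0.998, -0.066, 0.001], [-0.066, 0.998, -0.0], [-0.001, -0.0, -1.0]]
wrist_force: [0.1, -0.5, -0.5]
opening: 0.155
```

```bash
python3 - <<'E'
from h import *
np.set_printoptions(precision=4,suppress=True)
go((.554,-.254,.2275),3.8)
S=shot('side');T=shot('top');W=shot('wrist')
for k in ['rail_mid','hook_upper_end']:
    print(k,[(np.round(q['uv'],1).tolist(),round(q['score'],2),at_z(W,q['uv'],.262,True)) for q in arm.pinpoint(k,'wrist')[:3]])
cv2.imwrite('pics/c7.png',np.hstack([cv2.resize(S['image'][60:220,320:460],None,fx=3,fy=3,interpolation=2),cv2.copyMakeBorder(cv2.resize(W['image'][50:370,140:520],None,fx=.95,fy=.95),0,176,0,0,0)]))
E
```

```text
t 18.62 pos [ 0.5552 -0.2551  0.2547] th -176.21 delta [ 1.2  1.2 27.1] roll -9.219017367014112e-05 F [ 0.1 -0.5 -0.5] open 0.155
rail_mid [([317.9, 233.7], 0.71, array([ 0.5295, -0.2583,  0.262 ])), ([543.3, 148.3], 0.65, array([ 0.4818, -0.155 ,  0.262 ])), ([507.5, 50.2], 0.54, array([ 0.4413, -0.1821,  0.262 ]))]
hook_upper_end [([319.0, 183.4], 0.93, array([ 0.5077, -0.2593,  0.262 ])), ([631.6, 199.5], 0.47, array([ 0.5003, -0.06  ,  0.262 ]))]
```

View pics/c7.png

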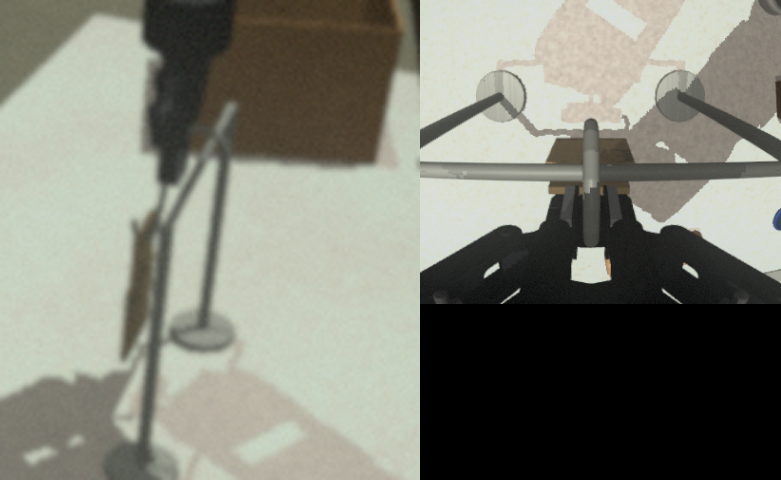

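The wrist view shows the bar crossing under the bend, between the free end at (319,183) and the fingers, mid-rail. Next I lower until it touches, then ease the grip and press a little so the hook turns towards its free lean.

{"op": "drive_tool", "data": {
  "deltas": [
    {"linear": [0, 0, 8], "roll": 0},
    {"linear": [0, 0, 8], "roll": 0},
    {"linear": [0, 0, 5], "roll": 0},
    {"linear": [0, 0, 2], "roll": 0},
    {"linear": [0, 0, 1], "roll": 0}
  ]
}}

```text
clock: 19.5
position: [0.5551, -0.255, 0.2302]
tcp_rot: [[-0.998, -0.066, -0.0], [-0.066, 0.998, 0.0], [0.0, 0.0, -1.0]]
wrist_force: [0.3, -0.9, -0.7]
opening: 0.153
```

{"op": "drive_tool", "data": {
  "deltas": [
    {"linear": [0, 0, 1], "roll": 0},
    {"linear": [0, 0, 1], "roll": 0},
    {"linear": [0, 0, 1], "roll": 0},
    {"linear": [0, 0, 1], "roll": 0},
    {"linear": [0, 0, 0], "roll": 0}
  ],
  "grip_force": 20
}}

```text
clock: 20.12
position: [0.5552, -0.2553, 0.2288]
tcp_rot: [[-0.998, -0.066, 0.002], [-0.066, 0.998, -0.002], [-0.002, -0.002, -1.0]]
wrist_force: [-5.5, 2.6, 17.8]
opening: 0.151
```

{"op": "drive_tool", "data": {
  "deltas": [
    {"linear": [0, 0, 1], "roll": 0},
    {"linear": [0, 0, 1], "roll": 0},
    {"linear": [0, 0, 0], "roll": 0},
    {"linear": [0, 0, 0], "roll": 0},
    {"linear": [0, 0, 0], "roll": 0}
  ]
}}

```text
clock: 20.75
position: [0.5552, -0.2553, 0.228]
tcp_rot: [[-0.998, -0.066, 0.003], [-0.066, 0.998, -0.002], [-0.003, -0.003, -1.0]]
wrist_force: [-8.8, 3.4, 28.7]
opening: 0.152
```

{"op": "drive_tool", "data": {
  "deltas": [
    {"linear": [0, 0, -1], "roll": 0},
    {"linear": [0, 0, -1], "roll": 0},
    {"linear": [0, 0, -1], "roll": 0},
    {"linear": [0, 0, 0], "roll": 0},
    {"linear": [0, 0, 0], "roll": 0}
  ]
}}

```text
clock: 21.38
position: [0.5551, -0.2552, 0.2286]
tcp_rot: [[-0.998, -0.066, 0.001], [-0.066, 0.998, -0.001], [-0.001, -0.001, -1.0]]
wrist_force: [-3.1, 0.9, 8.6]
opening: 0.151
```

{"op": "drive_tool", "data": {
  "deltas": [
    {"linear": [0, 0, 0], "roll": 0},
    {"linear": [0, 0, 0], "roll": 0},
    {"linear": [0, 0, 0], "roll": 0},
    {"linear": [0, 0, 0], "roll": 0},
    {"linear": [0, 0, 0], "roll": 0}
  ],
  "claw": 219
}}

```text
clock: 22.0
position: [0.5551, -0.2551, 0.2287]
tcp_rot: [[-0.998, -0.066, 0.001], [-0.066, 0.998, -0.001], [-0.001, -0.001, -1.0]]
wrist_force: [-3.5, 1.4, 9.9]
opening: 0.155
```

{"op": "drive_tool", "data": {
  "deltas": [
    {"linear": [0, 0, 0], "roll": 0},
    {"linear": [0, 0, 0], "roll": 0},
    {"linear": [0, 0, 0], "roll": 0},
    {"linear": [0, 0, 0], "roll": 0},
    {"linear": [0, 0, 0], "roll": 0}
  ],
  "claw": 217
}}

```text
clock: 22.62
position: [0.5551, -0.2551, 0.2286]
tcp_rot: [[-0.998, -0.066, 0.001], [-0.066, 0.998, -0.001], [-0.001, -0.001, -1.0]]
wrist_force: [-3.4, 1.3, 8.3]
opening: 0.151
```

{"op": "drive_tool", "data": {
  "deltas": [
    {"linear": [0, 0, 0], "roll": 0},
    {"linear": [0, 0, 0], "roll": 0},
    {"linear": [0, 0, 0], "roll": 0},
    {"linear": [0, 0, 0], "roll": 0},
    {"linear": [0, 0, 0], "roll": 0}
  ],
  "claw": 215
}}

```text
clock: 23.25
position: [0.5551, -0.2551, 0.2286]
tcp_rot: [[-0.998, -0.066, 0.001], [-0.066, 0.998, -0.001], [-0.001, -0.001, -1.0]]
wrist_force: [-3.0, 0.9, 8.6]
opening: 0.16
```

{"op": "drive_tool", "data": {
  "deltas": [
    {"linear": [0, 0, 0], "roll": 0},
    {"linear": [0, 0, 0], "roll": 0},
    {"linear": [0, 0, 0], "roll": 0},
    {"linear": [0, 0, 0], "roll": 0},
    {"linear": [0, 0, 0], "roll": 0}
  ],
  "claw": 213
}}

```text
clock: 23.88
position: [0.5551, -0.255, 0.2272]
tcp_rot: [[-0.998, -0.066, -0.0], [-0.066, 0.998, 0.0], [0.0, 0.0, -1.0]]
wrist_force: [0.8, 0.1, -0.9]
opening: 0.165
```

{"op": "drive_tool", "data": {
  "deltas": [
    {"linear": [0, 0, 0], "roll": 0},
    {"linear": [0, 0, 0], "roll": 0},
    {"linear": [0, 0, 0], "roll": 0},
    {"linear": [0, 0, 0], "roll": 0},
    {"linear": [0, 0, 0], "roll": 0}
  ],
  "claw": 211
}}

```text
clock: 24.5
position: [0.5551, -0.255, 0.2273]
tcp_rot: [[-0.998, -0.066, 0.0], [-0.066, 0.998, 0.0], [-0.0, 0.0, -1.0]]
wrist_force: [0.4, -0.4, 0.2]
opening: 0.176
```

{"op": "drive_tool", "data": {
  "deltas": [
    {"linear": [0, 0, 0], "roll": 0},
    {"linear": [0, 0, 0], "roll": 0},
    {"linear": [0, 0, 0], "roll": 0},
    {"linear": [0, 0, 0], "roll": 0},
    {"linear": [0, 0, 0], "roll": 0}
  ],
  "claw": 200
}}

```text
clock: 25.12
position: [0.5551, -0.255, 0.2273]
tcp_rot: [[-0.998, -0.066, 0.0], [-0.066, 0.998, 0.0], [-0.0, 0.0, -1.0]]
wrist_force: [-0.8, 0.3, 0.1]
opening: 0.216
```

{"op": "drive_tool", "data": {
  "deltas": [
    {"linear": [0, 0, 0], "roll": 0},
    {"linear": [0, 0, 0], "roll": 0},
    {"linear": [0, 0, 0], "roll": 0},
    {"linear": [0, 0, 0], "roll": 0},
    {"linear": [0, 0, 0], "roll": 0}
  ],
  "claw": 80
}}

```text
clock: 25.75
position: [0.5551, -0.255, 0.2273]
tcp_rot: [[-0.998, -0.066, 0.0], [-0.066, 0.998, 0.0], [-0.0, 0.0, -1.0]]
wrist_force: [-0.0, 0.6, 0.3]
opening: 0.687
```

```bash
python3 - <<'E'
from h import *
go((.555,-.255,.33))
S=shot('side');W=shot('wrist')
cv2.imwrite('pics/c8.png',np.hstack([cv2.resize(S['image'][60:220,320:460],None,fx=3,fy=3,interpolation=2),cv2.copyMakeBorder(cv2.resize(W['image'][50:370,140:520],None,fx=.95,fy=.95),0,176,0,0,0)]))
E
```

```text
t 25.75 pos [ 0.5551 -0.255   0.2273] th -176.21 delta [   0.     0.  -102.7] roll None F [-0.   0.6  0.3] open 0.687
```

View pics/c8.png

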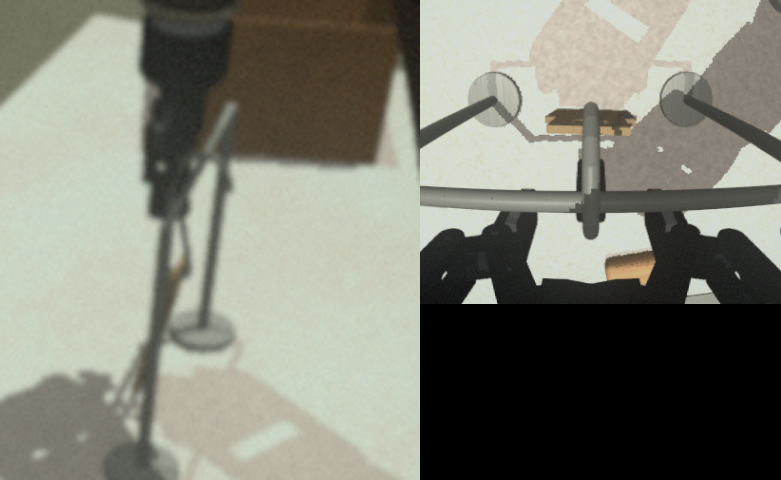

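The hook and plate hang on the bar, mid-rail, and are swinging. I open fully, rise straight up and let them settle.

{"op": "drive_tool", "data": {
  "deltas": [
    {"linear": [0, 0, 0], "roll": 0},
    {"linear": [0, 0, 0], "roll": 0},
    {"linear": [0, 0, -8], "roll": 0},
    {"linear": [0, 0, -15], "roll": 0},
    {"linear": [0, 0, -20], "roll": 0}
  ],
  "claw": 0
}}

```text
clock: 26.48
position: [0.5551, -0.255, 0.2715]
tcp_rot: [[-0.998, -0.066, 0.0], [-0.066, 0.998, 0.0], [-0.0, 0.0, -1.0]]
wrist_force: [0.0, 0.4, -0.0]
opening: 0.995
```

{"op": "drive_tool", "data": {
  "deltas": [
    {"linear": [0, 0, -25], "roll": 0},
    {"linear": [0, 0, -25], "roll": 0},
    {"linear": [0, 0, -25], "roll": 0},
    {"linear": [0, 0, -20], "roll": 0},
    {"linear": [0, 0, 0], "roll": 0}
  ]
}}

```text
clock: 27.1
position: [0.5552, -0.2551, 0.3675]
tcp_rot: [[-0.998, -0.066, 0.003], [-0.066, 0.998, -0.002], [-0.003, -0.002, -1.0]]
wrist_force: [0.2, 1.1, -0.1]
opening: 0.999
```

{"op": "drive_tool", "data": {
  "deltas": [
    {"linear": [0, 0, 0], "roll": 0},
    {"linear": [0, 0, 0], "roll": 0},
    {"linear": [0, 0, 0], "roll": 0},
    {"linear": [0, 0, 0], "roll": 0},
    {"linear": [0, 0, 0], "roll": 0}
  ]
}}

```text
clock: 27.72
position: [0.5551, -0.2551, 0.3652]
tcp_rot: [[-0.998, -0.066, -0.0], [-0.066, 0.998, 0.0], [0.0, 0.0, -1.0]]
wrist_force: [0.1, -0.1, -0.9]
opening: 1.001
```

{"op": "drive_tool", "data": {
  "deltas": [
    {"linear": [0, 0, 0], "roll": 0},
    {"linear": [0, 0, 0], "roll": 0},
    {"linear": [0, 0, 0], "roll": 0},
    {"linear": [0, 0, 0], "roll": 0},
    {"linear": [0, 0, 0], "roll": 0}
  ]
}}

```text
clock: 28.35
position: [0.555, -0.255, 0.3653]
tcp_rot: [[-0.998, -0.066, 0.0], [-0.066, 0.998, 0.0], [-0.0, 0.0, -1.0]]
wrist_force: [0.5, 0.0, -0.5]
opening: 1.002
```

{"op": "drive_tool", "data": {
  "deltas": [
    {"linear": [0, 0, 0], "roll": 0},
    {"linear": [0, 0, 0], "roll": 0},
    {"linear": [0, 0, 0], "roll": 0},
    {"linear": [0, 0, 0], "roll": 0},
    {"linear": [0, 0, 0], "roll": 0}
  ]
}}

```text
clock: 28.98
position: [0.555, -0.255, 0.3653]
tcp_rot: [[-0.998, -0.066, 0.0], [-0.066, 0.998, 0.0], [-0.0, 0.0, -1.0]]
wrist_force: [0.1, -0.7, 0.6]
opening: 1.002
```

{"op": "drive_tool", "data": {
  "deltas": [
    {"linear": [0, 0, 0], "roll": 0},
    {"linear": [0, 0, 0], "roll": 0},
    {"linear": [0, 0, 0], "roll": 0},
    {"linear": [0, 0, 0], "roll": 0},
    {"linear": [0, 0, 0], "roll": 0}
  ]
}}

```text
clock: 29.6
position: [0.555, -0.255, 0.3653]
tcp_rot: [[-0.998, -0.066, -0.0], [-0.066, 0.998, 0.0], [0.0, 0.0, -1.0]]
wrist_force: [0.1, 0.2, 0.0]
opening: 0.999
```

{"op": "drive_tool", "data": {
  "deltas": [
    {"linear": [0, 0, 0], "roll": 0},
    {"linear": [0, 0, 0], "roll": 0},
    {"linear": [0, 0, 0], "roll": 0},
    {"linear": [0, 0, 0], "roll": 0},
    {"linear": [0, 0, 0], "roll": 0}
  ]
}}

```text
clock: 30.22
position: [0.5551, -0.255, 0.3653]
tcp_rot: [[-0.998, -0.066, 0.0], [-0.066, 0.998, 0.0], [-0.0, 0.0, -1.0]]
wrist_force: [0.4, 0.3, 0.2]
opening: 1.001
```

{"op": "drive_tool", "data": {
  "deltas": [
    {"linear": [0, 0, 0], "roll": 0},
    {"linear": [0, 0, 0], "roll": 0},
    {"linear": [0, 0, 0], "roll": 0},
    {"linear": [0, 0, 0], "roll": 0},
    {"linear": [0, 0, 0], "roll": 0}
  ]
}}

```text
clock: 30.85
position: [0.5551, -0.255, 0.3652]
tcp_rot: [[-0.998, -0.066, -0.0], [-0.066, 0.998, 0.0], [0.0, 0.0, -1.0]]
wrist_force: [0.0, -0.3, 0.2]
opening: 1.0
```

```bash
python3 - <<'E'
from h import *
go((.555,-.255,.33))
p=None
for i in range(16):
    W=shot('wrist'); S=shot('side')
    g=cv2.cvtColor(S['image'],cv2.COLOR_BGR2HSV)
    z=S['depth']; vv,uu=np.mgrid[90:220,330:420]; d=z[90:220,330:420]
    X=np.stack([(uu-S['cx'])/f(S)*d,(vv-S['cy'])/f(S)*d,d],-1).reshape(-1,3); X=(X[d.ravel()>0]-S['t'])@S['R']
    q=X[(X[:,2]>.05)&(X[:,2]<.1)&(abs(X[:,1]+.255)<.06)&(X[:,0]>.42)&(X[:,0]<.64)]
    print(round(arm.observe()['clock'],2),len(q),np.round(q.mean(0),4) if len(q) else None)
S=shot('side')
cv2.imwrite('pics/c9.png',np.hstack([cv2.resize(S['image'][60:220,320:460],None,fx=3,fy=3,interpolation=2),cv2.copyMakeBorder(cv2.resize(W['image'][50:370,140:520],None,fx=.95,fy=.95),0,176,0,0,0)]))
E
```

```text
t 30.85 pos [ 0.5551 -0.255   0.3652] th -176.21 delta [ 0.1  0.  35.2] roll None F [ 0.  -0.3  0.2] open 1.0
30.95 112 [ 0.5183 -0.2457  0.0746]
31.05 94 [ 0.5316 -0.2417  0.0754]
31.15 57 [ 0.5389 -0.2527  0.0788]
31.25 63 [ 0.5375 -0.2504  0.0772]
31.35 98 [ 0.5281 -0.2441  0.076 ]
31.45 117 [ 0.516  -0.2463  0.0745]
31.55 122 [ 0.509  -0.2481  0.0748]
31.65 120 [ 0.5115 -0.2474  0.0759]
31.75 108 [ 0.5208 -0.2454  0.0765]
31.85 97 [ 0.5315 -0.2429  0.0748]
31.95 71 [ 0.5365 -0.2504  0.077 ]
32.05 90 [ 0.5341 -0.2439  0.0766]
32.15 103 [ 0.5257 -0.2451  0.0745]
32.25 111 [ 0.5164 -0.2458  0.0745]
32.35 120 [ 0.5122 -0.2471  0.0755]
32.45 114 [ 0.515  -0.2478  0.0748]
```

View pics/c9.png

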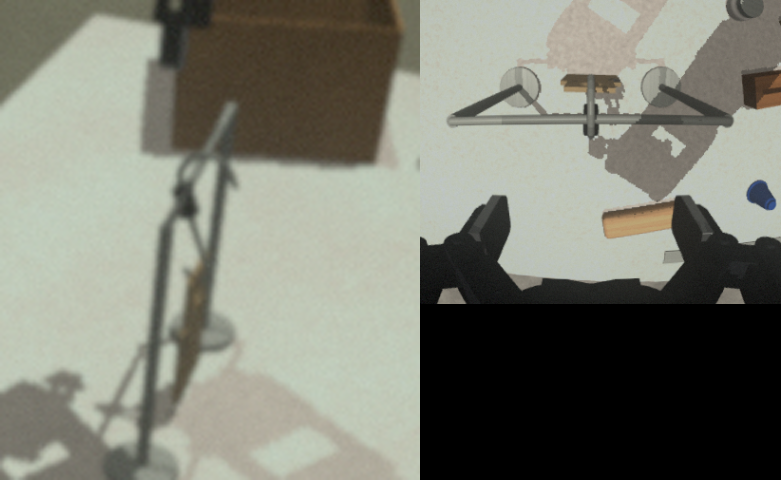

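Both hang from the middle of the bar, swaying ±15 mm and decaying. I'll let it die down.

{"op": "drive_tool", "data": {
  "deltas": [
    {"linear": [0, 0, 0], "roll": 0},
    {"linear": [0, 0, 0], "roll": 0},
    {"linear": [0, 0, 0], "roll": 0},
    {"linear": [0, 0, 0], "roll": 0},
    {"linear": [0, 0, 0], "roll": 0}
  ]
}}

```text
clock: 33.12
position: [0.5551, -0.255, 0.3653]
tcp_rot: [[-0.998, -0.066, 0.0], [-0.066, 0.998, 0.0], [-0.0, 0.0, -1.0]]
wrist_force: [-0.5, 0.1, -0.4]
opening: 1.003
```

{"op": "drive_tool", "data": {
  "deltas": [
    {"linear": [0, 0, 0], "roll": 0},
    {"linear": [0, 0, 0], "roll": 0},
    {"linear": [0, 0, 0], "roll": 0},
    {"linear": [0, 0, 0], "roll": 0},
    {"linear": [0, 0, 0], "roll": 0}
  ]
}}

```text
clock: 33.75
position: [0.555, -0.255, 0.3653]
tcp_rot: [[-0.998, -0.066, 0.0], [-0.066, 0.998, 0.0], [-0.0, 0.0, -1.0]]
wrist_force: [-0.6, -0.2, 0.2]
opening: 0.997
```

{"op": "drive_tool", "data": {
  "deltas": [
    {"linear": [0, 0, 0], "roll": 0},
    {"linear": [0, 0, 0], "roll": 0},
    {"linear": [0, 0, 0], "roll": 0},
    {"linear": [0, 0, 0], "roll": 0},
    {"linear": [0, 0, 0], "roll": 0}
  ]
}}

```text
clock: 34.38
position: [0.555, -0.255, 0.3653]
tcp_rot: [[-0.998, -0.066, 0.0], [-0.066, 0.998, 0.0], [-0.0, 0.0, -1.0]]
wrist_force: [-1.0, -0.3, -0.9]
opening: 1.001
```

{"op": "drive_tool", "data": {
  "deltas": [
    {"linear": [0, 0, 0], "roll": 0},
    {"linear": [0, 0, 0], "roll": 0},
    {"linear": [0, 0, 0], "roll": 0},
    {"linear": [0, 0, 0], "roll": 0},
    {"linear": [0, 0, 0], "roll": 0}
  ]
}}

```text
clock: 35.0
position: [0.5551, -0.2551, 0.3653]
tcp_rot: [[-0.998, -0.066, 0.0], [-0.066, 0.998, 0.0], [-0.0, 0.0, -1.0]]
wrist_force: [0.1, -0.8, 0.4]
opening: 1.0
```

{"op": "drive_tool", "data": {
  "deltas": [
    {"linear": [0, 0, 0], "roll": 0},
    {"linear": [0, 0, 0], "roll": 0},
    {"linear": [0, 0, 0], "roll": 0},
    {"linear": [0, 0, 0], "roll": 0},
    {"linear": [0, 0, 0], "roll": 0}
  ]
}}

```text
clock: 35.62
position: [0.5551, -0.255, 0.3653]
tcp_rot: [[-0.998, -0.066, 0.0], [-0.066, 0.998, 0.0], [-0.0, 0.0, -1.0]]
wrist_force: [0.6, -0.4, -0.4]
opening: 1.0
```

{"op": "drive_tool", "data": {
  "deltas": [
    {"linear": [0, 0, 0], "roll": 0},
    {"linear": [0, 0, 0], "roll": 0},
    {"linear": [0, 0, 0], "roll": 0},
    {"linear": [0, 0, 0], "roll": 0},
    {"linear": [0, 0, 0], "roll": 0}
  ]
}}

```text
clock: 36.25
position: [0.555, -0.255, 0.3653]
tcp_rot: [[-0.998, -0.066, -0.0], [-0.066, 0.998, 0.0], [0.0, 0.0, -1.0]]
wrist_force: [0.4, -0.1, -0.5]
opening: 1.002
```

{"op": "drive_tool", "data": {
  "deltas": [
    {"linear": [0, 0, 0], "roll": 0},
    {"linear": [0, 0, 0], "roll": 0},
    {"linear": [0, 0, 0], "roll": 0},
    {"linear": [0, 0, 0], "roll": 0},
    {"linear": [0, 0, 0], "roll": 0}
  ]
}}

```text
clock: 36.88
position: [0.555, -0.255, 0.3653]
tcp_rot: [[-0.998, -0.066, 0.0], [-0.066, 0.998, 0.0], [-0.0, 0.0, -1.0]]
wrist_force: [0.7, -0.2, 0.0]
opening: 1.0
```

{"op": "drive_tool", "data": {
  "deltas": [
    {"linear": [0, 0, 0], "roll": 0},
    {"linear": [0, 0, 0], "roll": 0},
    {"linear": [0, 0, 0], "roll": 0},
    {"linear": [0, 0, 0], "roll": 0},
    {"linear": [0, 0, 0], "roll": 0}
  ]
}}

```text
clock: 37.5
position: [0.5551, -0.255, 0.3653]
tcp_rot: [[-0.998, -0.066, 0.0], [-0.066, 0.998, 0.0], [-0.0, 0.0, -1.0]]
wrist_force: [0.1, 1.0, -1.5]
opening: 1.001
```

{"op": "drive_tool", "data": {
  "deltas": [
    {"linear": [0, 0, 0], "roll": 0},
    {"linear": [0, 0, 0], "roll": 0},
    {"linear": [0, 0, 0], "roll": 0},
    {"linear": [0, 0, 0], "roll": 0},
    {"linear": [0, 0, 0], "roll": 0}
  ]
}}

```text
clock: 38.12
position: [0.5551, -0.255, 0.3653]
tcp_rot: [[-0.998, -0.066, 0.0], [-0.066, 0.998, 0.0], [-0.0, 0.0, -1.0]]
wrist_force: [-1.0, -0.7, 0.2]
opening: 0.997
```

{"op": "drive_tool", "data": {
  "deltas": [
    {"linear": [0, 0, 0], "roll": 0},
    {"linear": [0, 0, 0], "roll": 0},
    {"linear": [0, 0, 0], "roll": 0},
    {"linear": [0, 0, 0], "roll": 0},
    {"linear": [0, 0, 0], "roll": 0}
  ]
}}

```text
clock: 38.75
position: [0.5551, -0.255, 0.3652]
tcp_rot: [[-0.998, -0.066, 0.0], [-0.066, 0.998, 0.0], [-0.0, 0.0, -1.0]]
wrist_force: [-0.5, -0.6, -0.2]
opening: 0.996
```

{"op": "drive_tool", "data": {
  "deltas": [
    {"linear": [0, 0, 0], "roll": 0},
    {"linear": [0, 0, 0], "roll": 0},
    {"linear": [0, 0, 0], "roll": 0},
    {"linear": [0, 0, 0], "roll": 0},
    {"linear": [0, 0, 0], "roll": 0}
  ]
}}

```text
clock: 39.38
position: [0.555, -0.255, 0.3653]
tcp_rot: [[-0.998, -0.066, 0.0], [-0.066, 0.998, 0.0], [-0.0, 0.0, -1.0]]
wrist_force: [-1.0, 0.8, -0.1]
opening: 1.0
```

{"op": "drive_tool", "data": {
  "deltas": [
    {"linear": [0, 0, 0], "roll": 0},
    {"linear": [0, 0, 0], "roll": 0},
    {"linear": [0, 0, 0], "roll": 0},
    {"linear": [0, 0, 0], "roll": 0},
    {"linear": [0, 0, 0], "roll": 0}
  ]
}}

```text
clock: 40.0
position: [0.5551, -0.255, 0.3653]
tcp_rot: [[-0.998, -0.066, 0.0], [-0.066, 0.998, 0.0], [-0.0, 0.0, -1.0]]
wrist_force: [0.0, 0.0, -0.1]
opening: 1.005
```

{"op": "drive_tool", "data": {
  "deltas": [
    {"linear": [0, 0, 0], "roll": 0},
    {"linear": [0, 0, 0], "roll": 0},
    {"linear": [0, 0, 0], "roll": 0},
    {"linear": [0, 0, 0], "roll": 0},
    {"linear": [0, 0, 0], "roll": 0}
  ]
}}

```text
clock: 40.62
position: [0.5551, -0.255, 0.3653]
tcp_rot: [[-0.998, -0.066, 0.0], [-0.066, 0.998, 0.0], [-0.0, 0.0, -1.0]]
wrist_force: [0.7, 0.2, 0.4]
opening: 1.0
```

{"op": "drive_tool", "data": {
  "deltas": [
    {"linear": [0, 0, 0], "roll": 0},
    {"linear": [0, 0, 0], "roll": 0},
    {"linear": [0, 0, 0], "roll": 0},
    {"linear": [0, 0, 0], "roll": 0},
    {"linear": [0, 0, 0], "roll": 0}
  ]
}}

```text
clock: 41.25
position: [0.5551, -0.255, 0.3653]
tcp_rot: [[-0.998, -0.066, 0.0], [-0.066, 0.998, 0.0], [-0.0, 0.0, -1.0]]
wrist_force: [-0.0, -0.6, 0.0]
opening: 0.998
```

```bash
python3 - <<'E'
from h import *
for i in range(20):
    S=shot('side')
    z=S['depth']; vv,uu=np.mgrid[90:220,330:420]; d=z[90:220,330:420]
    X=np.stack([(uu-S['cx'])/f(S)*d,(vv-S['cy'])/f(S)*d,d],-1).reshape(-1,3); X=(X[d.ravel()>0]-S['t'])@S['R']
    q=X[(X[:,2]>.05)&(X[:,2]<.1)&(abs(X[:,1]+.255)<.06)&(X[:,0]>.42)&(X[:,0]<.64)]
    a=X[(X[:,2]>.2)&(X[:,2]<.24)&(abs(X[:,1]+.255)<.06)&(X[:,0]>.42)&(X[:,0]<.64)]
    print(round(arm.observe()['clock'],2),len(q),np.round(q.mean(0),4),len(a),np.round(a.mean(0),4))
T=shot('top')
for k,c in(('pin_jar','top'),('thread_cone','top'),('clapper','top')): print(k,[np.round(q['uv']) for q in arm.pinpoint(k,c)[:1]])
E
```

```text
41.3 105 [ 0.5241 -0.2448  0.0751] 57 [ 0.5388 -0.2517  0.2212]
41.35 106 [ 0.5241 -0.2439  0.0759] 57 [ 0.5389 -0.2516  0.2212]
41.4 103 [ 0.5241 -0.2442  0.075 ] 57 [ 0.5389 -0.2518  0.2212]
41.45 106 [ 0.5241 -0.2438  0.075 ] 55 [ 0.539  -0.2518  0.2211]
41.5 107 [ 0.5241 -0.2447  0.0751] 55 [ 0.5385 -0.2516  0.2207]
41.55 104 [ 0.5241 -0.2447  0.0746] 55 [ 0.5389 -0.2514  0.2213]
41.6 106 [ 0.5241 -0.2436  0.075 ] 57 [ 0.5388 -0.2521  0.2212]
41.65 107 [ 0.5241 -0.2451  0.0765] 56 [ 0.5386 -0.2511  0.2212]
41.7 104 [ 0.524  -0.2437  0.0749] 57 [ 0.5388 -0.2516  0.2213]
41.75 108 [ 0.524  -0.2442  0.0762] 57 [ 0.5389 -0.2519  0.2211]
41.8 105 [ 0.5241 -0.2438  0.0751] 58 [ 0.5391 -0.2517  0.2215]
41.85 105 [ 0.5241 -0.244   0.0755] 57 [ 0.5389 -0.252   0.2212]
41.9 106 [ 0.5242 -0.2449  0.0747] 59 [ 0.539  -0.2514  0.2221]
41.95 101 [ 0.5241 -0.2445  0.0755] 58 [ 0.5392 -0.2515  0.2223]
42.0 104 [ 0.5241 -0.2442  0.075 ] 56 [ 0.5389 -0.2515  0.2217]
42.05 108 [ 0.5241 -0.2448  0.075 ] 57 [ 0.5391 -0.2518  0.2219]
42.1 105 [ 0.5241 -0.2447  0.0752] 57 [ 0.539  -0.2515  0.2221]
42.15 106 [ 0.524  -0.2446  0.0755] 56 [ 0.539  -0.2518  0.2213]
42.2 105 [ 0.5241 -0.2447  0.0751] 57 [ 0.5391 -0.2515  0.222 ]
42.25 105 [ 0.524  -0.2448  0.0753] 57 [ 0.5388 -0.2516  0.2213]
pin_jar [array([349., 288.])]
thread_cone [array([301., 172.])]
clapper [array([382., 144.])]
```

At rest, and the bystanders are where they were.

```bash
python3 -c "
from h import *
print(arm.sign_off())"
```

```text
the job is handed in; nothing more can be done
None
```

I did the job in the order asked and handed it in; sign-off gives no verdict. I took the hook from its stand by the sleeve, passed its lower end through the template's hole and lifted the template out of the block. I then carried both round the rail's near end and hung the hook over the middle of the bar, about 12 cm from either post.

**Last checks, about 42 s on the clock of the 64 s allowed:**
- **Hanging:** the last pictures show the hook on the bar and the template on the hook. They first swayed about ±15 mm. By the end the template's mean position stayed within 0.1 mm over a second of side-camera depth readings.
- **Robot:** the gripper is fully open, about 10 cm above the bar, with no contact force beyond sensor noise. The fingers never touched the template.
- **Bystanders:** jar, cone and clapper are within about 4 pixels of where they were first seen, which is detector noise.

**What did not go as planned:** I pressed the hook on the bar (wrist force up to about 30 N) to turn it towards its free lean before letting go. It did not turn in the grip, so I backed off and eased the grip open, which caused the sway.

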